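# Tip the puzzle pieces into their box

## Task

Pick up the little wooden tray by its slanted handle, carry it over to the dark wooden box and tip it so that all three loose puzzle pieces slide off its open end into that box. Then set the empty tray down flat in the middle of its green mat and let go of it. Do not push the boxes or the other puzzles about.

Things in the scene. Friction and masses are not known exactly. Their poses are not given: they have to be found in the camera images.
- tray: wooden tray, pale floor 170 mm long (x) by 120 mm wide (y) and 6 mm thick; dark side walls 28 mm high and 7 mm thick, back wall (at -x) 30 mm high and 12 mm thick, no wall at the +x end where pieces slide off. Weighs about 0.2 kg. Origin at the middle of its underside, x towards the open end, z up. A handle slab stands on the back wall and leans outwards (to -x) 25 degrees from vertical
- tray_handle (a point): grip point in the middle of the handle slab of the tray, at x -98 mm, z 64 mm in the tray's frame; axes parallel to the tray's. The slab is 16 mm thick, 80 mm wide along tray y, and reaches from the back wall to 22 mm beyond this point along its own slope; its rising direction is (-0.42, 0, 0.91) in the tray's frame, its faces look along (0.91, 0, 0.42) and back
- tray_lip (a point): middle of the tray's open edge, on the upper face of its floor: x 85 mm, z 6 mm in the tray's frame
- piece_stick_mid (a point): middle of the dark brown notched puzzle stick, 72 x 24 x 24 mm (long side its y), loose on the tray
- piece_ell_mid (a point): middle of the reddish-brown L-shaped puzzle piece, 60 x 40 x 20 mm (long side its y), loose on the tray
- piece_tee_mid (a point): middle of the yellowish T-shaped puzzle piece, 60 x 40 x 20 mm (long side its y), loose on the tray
- dark_box: open dark walnut box to be filled, loose on the table, 170 x 170 mm outside, 70 mm high, walls and floor 7 mm thick, 0.75 kg; origin at the middle of its underside, z up, x and y along its sides
- dark_box_floor (a point): middle of the dark box's inner floor, 7 mm above the table; axes as the box's
- pale_box: open pale plywood box of the same shape (170 x 170 x 70 mm) with two blocks lying in it, the wrong box; origin at the middle of its underside
- mat_mid (a point): middle of the upper face of the green mat, 260 (x) x 180 (y) mm, 3 mm thick, fixed to the table; the tray starts on it, with its x along the mat's x to within a few degrees
- burr: assembled three-way cross puzzle of wood, 90 mm each way, standing on the table; origin at the middle of its underside
- puzzle_case: flat closed dark puzzle case with a pale diamond on its lid, 120 x 140 x 38 mm; origin at the middle of its underside
Things that resemble listed ones, but are neither listed nor needed, are in the scene too. Of the things like the part that bears piece_ell_mid, leave any that is purple; of the rest the larger one is meant.

How it is judged:
By the outcome, as a careful person would: the job done as asked, in the order asked, and still so for the second after the job is handed in, with the robot touching nothing.
It also fails if it takes over 48 s, if anything falls off the work surface, if the arm or the gripper's body presses on something with over 40 N, if the wrist force passes 120 N, or if a joint passes its speed limit or range.

## Robot

A 6-joint arm with a two-finger parallel gripper is mounted at the origin on the work surface. World frame = base frame: x ahead of the robot, y to its left, z up, the work surface at z = 0. Lengths are in mm, angles in degrees, forces in N, time in s.
With the tool pointing down it reaches from about 325 to 900 mm from the base axis. Payload 6.1 kg.
Tool frame: the origin (TCP) lies between the finger pads; the fingertips stand 25 mm ahead of it and the grasp point (between the pads) lies 6 mm ahead of it (arm.nose_length is the distance from the TCP to the fingertips, in mm); z points along the fingers, y is the line along which they close (so a half turn about z gives the same grasp; the last joint's range is limited). The gripper opens to 85 mm and grips with 20 to 120 N. Pads are 22 mm wide; open, the fingers measure 114 mm over their backs; the gripper's body (76 mm by 85 mm) begins 54 mm behind the grasp point. The pads swing forward as they close: fully open they stand 13 mm farther back than shut.
Start: joints at [-72.542, 12.628, 87.462, -0, 79.91, -7.225], TCP at [260.991, -567.891, 256.3] pointing down, gripper open.
Joint ranges: [-170.65, 170.65], [-52.31, 119.04], [5.05, 147.46], [-71.25, 251.25], [11.57, 151.72], [-153.62, 153.62]. Speed limits (degrees/s): [147.25, 147.25, 172.46, 180, 180, 180].

## Interface

Orientations are given as [roll, pitch, yaw] about the fixed x, y, z axes, in that order (R = Rz(yaw) Ry(pitch) Rx(roll)).
In Python, from rig import monitor, viewer, arm, nets gives the robot as it stands. The module is installed in compiled form; this text tells all that it offers.
- The arm moves only by the tool play_rows, never from a script. Its argument "motion" is text: rows parted by semicolons, each of 5 numbers parted by spaces: the shift along the world's x, y, z scaled (see below), then the turn about the world's z scaled (see below), then the closure, from 0 (fully open) to 1 (shut). A call has 1 to 5 rows; each row shifts and turns the commanded pose from where the row before left it; what a row does not reach is not made up. The controller multiplies each number of a shift by 200 mm and each number of a turn by pi/2 rad. A row lasts 1/12 s, in which the tool goes at most 41.7 mm and 7.16 degrees, less where a joint would pass 70% of its speed; a pose out of reach is approached as far as the arm can. A call with a number of a shift or a turn outside -1 to 1 is refused whole. A call with a gripper value outside its range is refused whole. The fingers move at their own pace and stop on an object; "newtons" is the grip in N (left out, the last holds). Time passes only in rows, so rows that do not move let the fingers close. It gives the time, the measured TCP pose, the force, the opening and the grip force at its end, in the units of the state.
- monitor.state(): the state, without advancing time (a new reading comes with each control period).
- viewer.get_image(name): name is "side" or "top"; returns a dict with "color" (384x512x3 uint8, red, green, blue), "fx", "fy", "cx", "cy" (pixels), "R" (3x3) and "t" (3): a world point X has camera coordinates R X + t. Camera axes: x right, y down, z forward; pixel columns grow to the right and rows downward; lengths in mm; the calibration is good to about 2 mm. A picture is of the moment at which its call begins. There is no depth.
- arm.hand_in(): hands the job in; it is judged then, once.
Trained networks look in a picture, given as the dict that the camera call returned (one of the last four; its "shot" number tells which), for a name from the list of things; names that differ only in an ending like _2 or _b are one class to them, and where a whole thing is asked for, a point or a joint stands for the part that bears it (a point fixed in the world has none). Each returns a list of dicts, best first, with "p" (0 to 1); they miss things now and then, are a little off and sometimes report something else, mostly with a low value. They report only what shows in the picture. A call takes as long as a camera call. They do not tell look-alikes from the thing itself.
- nets.spot_in(target, picture): "extent" ([centre column, centre row, width, height] in pixels, round what is visible of it).
- nets.masks_of(target, picture): "pixels" (384x512 bool, what is visible of it) and "extent" ([centre column, centre row, width, height] in pixels, round what is visible of it).
- nets.spot_point(target, picture): "uv" ([column, row] in pixels: a listed point, or the origin of a listed thing).
The state is a dict: "time": time; "joints": joint angles; "qd": joint speeds; "joint_torque": joint torques, N m; "position": TCP position; "ee_rot": TCP orientation; "contact_force": force on the tool from outside, world axes, zero at the start; "wrist_torque": the same for the moment, N m; "gripper_width": finger opening in mm; "gripper_force": force on a finger pad.
Only numpy, scipy, OpenCV 4.12 (cv2) and the standard library are available. Lean on these libraries where they do the work, as an engineer would, in place of code of your own. Each camera call takes 0.05 s, during which the arm holds its last target. There are 200 camera calls.

## Working session

There is one attempt and no reset: what is moved stays moved. The work goes in short steps, Python scripts to look and compute and a tool call to move; the robot and the scene stay as the last step left them, time stands still between calls to the robot, and variables do not carry over. Pictures are saved under pics/ and viewed, at most 11 in all, crops included, and the job is handed in when it is done.

Besides the shell and the picture viewer there is one more tool, called after "Call:" as a command line: name --argument value ..., lists and objects as JSON in quotes. play_rows: Moves the arm, as the interface text tells. Its arguments: {"type":"object","properties":{"motion":{"type":"string"},"newtons":{"type":"number"}},"required":["motion"]}

```bash
mkdir -p pics; cat > h.py <<'E'
import numpy as np, cv2
from rig import monitor, viewer, arm, nets
def ray(p,uv):
    d=np.array([(uv[0]-p["cx"])/p["fx"],(uv[1]-p["cy"])/p["fy"],1.]); R=np.array(p["R"]);t=np.array(p["t"])
    return -R.T@t, R.T@d
def atz(p,uv,z):
    o,d=ray(p,uv); return o+d*(z-o[2])/d[2]
def tri(p,a,q,b):
    A=[];B=[]
    for P,u in((p,a),(q,b)):
        o,d=ray(P,u); d=d/np.linalg.norm(d); M=np.eye(3)-np.outer(d,d); A.append(M);B.append(M@o)
    X,*_=np.linalg.lstsq(np.vstack(A),np.hstack(B),rcond=None); return X
def proj(p,X):
    c=np.array(p["R"])@np.array(X,float)+np.array(p["t"]); return np.array([c[0]/c[2]*p["fx"]+p["cx"],c[1]/c[2]*p["fy"]+p["cy"]])
def save(n,im,s=1): cv2.imwrite("pics/"+n,cv2.resize(np.ascontiguousarray(im[:,:,::-1]),None,fx=s,fy=s,interpolation=cv2.INTER_CUBIC))
E
python3 - <<'E'
from h import *
np.set_printoptions(precision=1,suppress=True)
T=viewer.get_image("top");S=viewer.get_image("side")
save("top0.png",T["color"],1.5);save("side0.png",S["color"],1.5)
for n in "tray tray_handle tray_lip piece_stick_mid piece_ell_mid piece_tee_mid dark_box dark_box_floor pale_box mat_mid burr puzzle_case".split():
    for k,p in(("T",T),("S",S)):
        print(n,k,[(np.round(r["p"],2),np.round(r["uv"],1),atz(p,r["uv"],0)[:2]) for r in nets.spot_point(n,p)[:3]])
print(arm.nose_length,{k:v for k,v in monitor.state().items()})
E
```

```text
tray T [(np.float64(0.62), array([175.4, 205.1]), array([527.2, 171.9]))]
tray S [(np.float64(0.86), array([242.1, 262.4]), array([526. , 158.8]))]
tray_handle T [(np.float64(0.81), array([139.8, 199.4]), array([542.6, 280.1]))]
tray_handle S [(np.float64(0.56), array([228.2, 275.2]), array([546.2, 205.4]))]
tray_lip T [(np.float64(0.89), array([205. , 208.1]), array([519.7,  82.5]))]
tray_lip S [(np.float64(0.94), array([251.8, 237.7]), array([525.5,  65.7]))]
piece_stick_mid T [(np.float64(0.8), array([158.1, 205.4]), array([525.4, 224. ]))]
piece_stick_mid S [(np.float64(0.48), array([240.3, 271.8]), array([521.8, 189.4]))]
piece_ell_mid T [(np.float64(0.68), array([192.2, 158.3]), array([671.2, 126.7])), (np.float64(0.54), array([186.5, 270.2]), array([335.3, 130.9])), (np.float64(0.48), array([175.7, 206.6]), array([522.7, 170.8]))]
piece_ell_mid S [(np.float64(0.82), array([243.4, 256. ]), array([528.8, 136.8])), (np.float64(0.68), array([324.7, 257.6]), array([334.4, 101.7])), (np.float64(0.62), array([191.3, 242.1]), array([674.5, 114.4]))]
piece_tee_mid T [(np.float64(0.76),
[... 821 characters left out ...]
133.3]), array([746.8, 317.4]))]
burr S [(np.float64(0.86), array([132.2, 294.5]), array([734.2, 303.4]))]
puzzle_case T [(np.float64(0.62), array([371.1, 190.2]), array([ 582. , -414.1]))]
puzzle_case S [(np.float64(0.68), array([272.9, 157.3]), array([ 561.3, -394.6]))]
25.0 {'time': 1.3, 'joints': array([-72.5,  12.6,  87.5,   0. ,  79.9,  -7.2]), 'qd': array([-0. , -0. ,  0. , -0.1,  0. ,  0. ]), 'joint_torque': array([ -0. , -49.7, -39. ,  -0. ,   0. ,  -0. ]), 'position': array([ 261. , -567.9,  256.3]), 'ee_rot': array([-180. ,   -0. ,   24.7]), 'contact_force': array([ 0.4, -0.5, -0. ]), 'wrist_torque': array([ 0., -0.,  0.]), 'gripper_force': 0.0, 'gripper_width': 85.31215876196195}
```

View pics/top0.png

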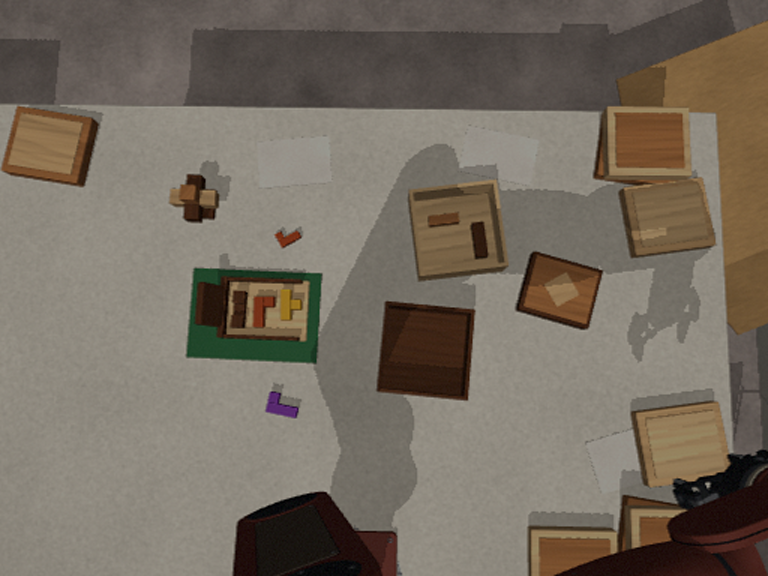

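View pics/side0.png

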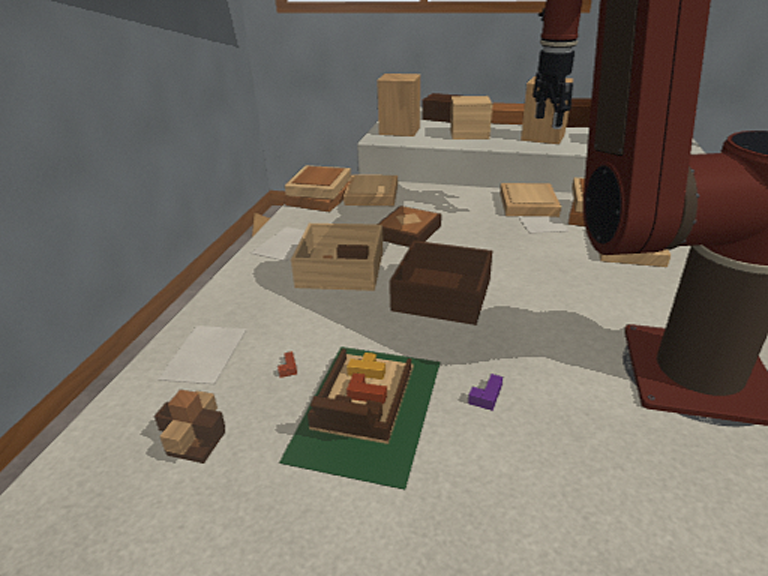

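Candidates for the L: reddish on the tray (top 176,207), small red one (192,158), purple (187,270). The larger non‑purple one is the piece on the tray. The tray is the only handled one (175,205). The boxes are dark (285,235) and pale (301,155). Next I'll fit the tray, mat and box poses and check the fit in a crop.

```bash
cat > fit.py <<'E'
from h import *
from scipy.optimize import minimize
def box(x0,x1,y0,y1,z0,z1): return np.array([[x,y,z] for x in(x0,x1) for y in(y0,y1) for z in(z0,z1)],float)
u=np.array([-.4226,0,.9063]);f=np.array([.9063,0,.4226]);g=np.array([-98,0,64.])
slab=np.array([g+a*u+b*f+[0,c,0] for a in(-38,22) for b in(-8,8) for c in(-40,40)])
TRAY=[box(-85,85,-60,60,0,6),box(-85,85,53,60,0,28),box(-85,85,-60,-53,0,28),box(-85,-73,-60,60,0,30),slab]
BOX=[box(-85,85,-85,85,0,70)]; MAT=[box(-130,130,-90,90,0,3)]
def place(V,q,z):
    c,s=np.cos(np.radians(q[2])),np.sin(np.radians(q[2])); R=np.array([[c,-s,0],[s,c,0],[0,0,1]]); return V@R.T+[q[0],q[1],z]
def sil(parts,q,z,p):
    m=np.zeros((384*4,512*4),np.uint8)
    for V in parts:
        P=np.array([proj(p,X) for X in place(V,q,z)])
        cv2.fillConvexPoly(m,cv2.convexHull(np.round((P+.5)*4).astype(np.int32)),1)
    return cv2.resize(m.astype(np.float32),(512,384),interpolation=cv2.INTER_AREA)
def fit(parts,q0,z,views):
    def cost(q): return sum(np.abs(sil(parts,q,z,p)-m).sum()/m.sum() for p,m in views)
    q0=np.array(q0,float)
    r=minimize(cost,q0,method="Nelder-Mead",options=dict(initial_simplex=np.vstack([q0,q0+[10,0,0],q0+[0,10,0],q0+[0,0,4]]),xatol=.05,fatol=1e-4))
    return r.x,r.fun
E
python3 - <<'E'
from fit import *
np.set_printoptions(precision=1,suppress=True)
T=viewer.get_image("top");S=viewer.get_image("side")
def msk(n,p): return nets.masks_of(n,p)[0]["pixels"].astype(np.float32)
im={}
for k,p in(("T",T),("S",S)):
    h=cv2.cvtColor(p["color"],cv2.COLOR_RGB2HSV); gr=((h[...,0]>60)&(h[...,0]<90)&(h[...,1]>110)).astype(np.uint8)
    cs=max(cv2.findContours(gr,0,2)[0],key=cv2.contourArea); m=np.zeros_like(gr); cv2.fillConvexPoly(m,cv2.convexHull(cs),1); im[k]=m.astype(np.float32)
for nm,v in(("T",[(T,im["T"])]),("S",[(S,im["S"])])): print("mat",nm,fit(MAT,[525,185,-90],0,v))
tm,sm=msk("tray",T),msk("tray",S)
# fill pieces in
fill=lambda m:cv2.morphologyEx(m,cv2.MORPH_CLOSE,np.ones((15,15)))
for f_,n in((lambda m:m,"raw"),(fill,"fill")):
    print(n,fit(TRAY,[525,165,-88],3,[(T,f_(tm))]),fit(TRAY,[525,165,-88],3,[(S,f_(sm))]),fit(TRAY,[525,165,-88],3,[(T,f_(tm)),(S,f_(sm))]))
q,_=fit(TRAY,[525,165,-88],3,[(T,fill(tm)),(S,fill(sm))])
bt,bs=msk("dark_box",T),msk("dark_box",S)
for v in([(T,bt)],[(S,bs)],[(T,bt),(S,bs)]): print("box",fit(BOX,[440,-150,2],0,v))
out=[]
for p,(x,y) in((T,(110,165)),(S,(190,220))):
    I=cv2.resize(p["color"][y:y+80,x:x+110],None,fx=7,fy=7,interpolation=cv2.INTER_CUBIC)[:290 if 0 else None]
    for V in TRAY:
        P=np.array([proj(p,X) for X in place(V,q,3)]); Hh=cv2.convexHull((((P+.5)-[x,y])*7).astype(np.int32))
        cv2.polylines(I,[Hh],True,(0,255,255),1)
    out.append(cv2.resize(I,None,fx=.53,fy=.53,interpolation=cv2.INTER_AREA))
save("fit.png",np.vstack(out))
E
```

```text
mat T (array([514. , 189.5, -91.5]), np.float64(0.022487804293632507))
mat S (array([  6521.7, -10681.7,   1259.3]), np.float64(1.0))
raw (array([523.9, 168.7, -91.3]), np.float64(0.3671150207519531)) (array([523.5, 165.2, -90.5]), np.float64(0.42107853293418884)) (array([523.6, 166.2, -91.1]), np.float64(0.8093812465667725))
fill (array([524.2, 169.4, -91.8]), np.float64(0.040454067289829254)) (array([523.3, 164.9, -90.8]), np.float64(0.044295500963926315)) (array([523.9, 166.3, -90.9]), np.float64(0.10577471554279327))
box (array([ 447. , -148.7,   -4.8]), np.float64(0.018381362780928612))
box (array([ 447.2, -153. ,   -5.5]), np.float64(0.03054252825677395))
box (array([ 447. , -149.5,   -4.8]), np.float64(0.06249210983514786))
```

View pics/fit.png

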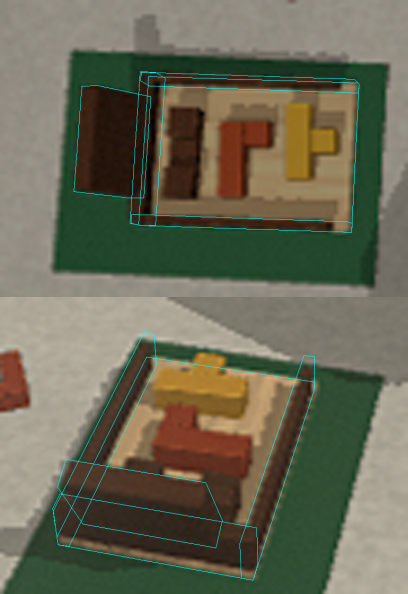

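The crop shows the tray model outlined on the real tray in both views, with the slab at the left (top view) and the open end towards world -y. The tray is at about (524, 168) with yaw -91.5, the mat at (514, 189.5) and the dark box at (447, -149).

I'll pinch the slab across its 80 mm width. A strong grip should hold the tray level, and a weak grip should let it swing nose-down.

Call:
play_rows --motion "0.06 0.19 -0.017 0.032 0;0.06 0.19 -0.017 0.032 0;0.06 0.19 -0.017 0.032 0;0.06 0.19 -0.017 0.032 0;0.06 0.19 -0.017 0.032 0"

```text
time: 2.02
position: [321.1, -376.2, 239.1]
ee_rot: [180.0, -0.0, 39.2]
contact_force: [1.0, -0.9, 0.2]
gripper_width: 85.4
gripper_force: 0.0
```

Call:
play_rows --motion "0.06 0.19 -0.017 0.032 0;0.06 0.19 -0.017 0.032 0;0.06 0.19 -0.017 0.032 0;0.06 0.19 -0.017 0.032 0;0.06 0.19 -0.017 0.032 0"

```text
time: 2.43
position: [381.2, -186.1, 222.5]
ee_rot: [179.9, -0.0, 53.6]
contact_force: [0.9, -0.1, -0.2]
gripper_width: 85.3
gripper_force: 0.0
```

Call:
play_rows --motion "0.06 0.19 -0.017 0.032 0;0.06 0.19 -0.017 0.032 0;0.06 0.19 -0.017 0.032 0;0.06 0.19 -0.017 0.032 0;0.06 0.19 -0.017 0.032 0"

```text
time: 2.85
position: [441.3, 4.1, 205.6]
ee_rot: [179.9, -0.0, 68.0]
contact_force: [0.5, -0.6, 0.3]
gripper_width: 85.5
gripper_force: 0.0
```

Call:
play_rows --motion "0.06 0.19 -0.017 0.032 0;0.06 0.19 -0.017 0.032 0;0.06 0.19 -0.017 0.032 0;0.06 0.19 -0.017 0.032 0;0.06 0.19 -0.017 0.032 0"

```text
time: 3.27
position: [501.3, 194.4, 188.4]
ee_rot: [180.0, -0.0, 82.4]
contact_force: [0.5, -1.0, -0.3]
gripper_width: 85.3
gripper_force: 0.0
```

Call:
play_rows --motion "0.042 0.119 -0.06 0.022 0;0.042 0.119 -0.06 0.022 0;0.042 0.119 -0.07 0.022 0;0 0 0 0 0"

```text
time: 3.6
position: [525.2, 266.6, 147.1]
ee_rot: [-179.8, -0.0, 88.5]
contact_force: [-1.2, -0.3, -0.8]
gripper_width: 85.5
gripper_force: 0.0
```

```bash
python3 - <<'E'
from fit import *
T=viewer.get_image("top");S=viewer.get_image("side")
print(atz(T,[139.8,199.4],67),atz(S,[228.2,275.2],67),monitor.state()["position"],monitor.state()["ee_rot"])
q=[524,167.5,-91.3]
out=[]
for p,(x,y) in((T,(100,150)),(S,(180,190))):
    I=cv2.resize(p["color"][y:y+110,x:x+130],None,fx=5,fy=5,interpolation=cv2.INTER_CUBIC)
    for V in TRAY[3:]:
        P=np.array([proj(p,X) for X in place(V,q,3)]); cv2.polylines(I,[cv2.convexHull((((P+.5)-[x,y])*5).astype(np.int32))],True,(0,255,255),1)
    out.append(cv2.resize(I,None,fx=.6,fy=.6,interpolation=cv2.INTER_AREA))
save("above.png",np.hstack(out))
E
```

```text
[535.02078335 260.01579697  67.        ] [522.20046577 266.96309828  67.        ] [525.47469054 263.90805431 149.21333911] [-1.79877511e+02  6.13541902e-02  8.82947584e+01]
```

View pics/above.png

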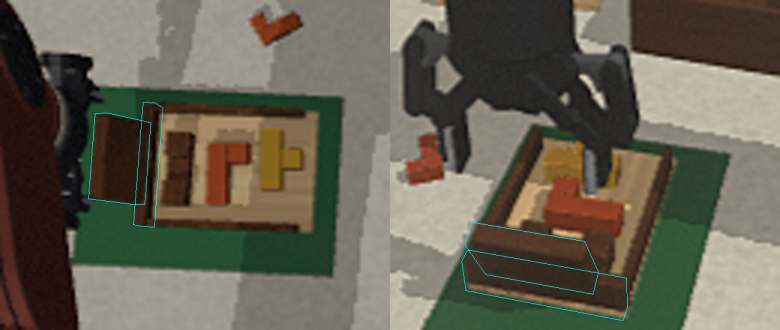

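Call:
play_rows --motion "0.004 0.006 -0.12 0 0;0 0 -0.1 0 0;0 0 -0.05 0 0;0 0 0 0 0"

```text
time: 4.03
position: [525.3, 263.1, 94.3]
ee_rot: [-179.8, 0.1, 88.1]
contact_force: [-0.6, -0.4, -0.7]
gripper_width: 85.1
gripper_force: 0.0
```

Call:
play_rows --motion "0 0 -0.05 0 0;0 0 -0.05 0 0;0 0 -0.05 0 0;0 0 0 0 0"

```text
time: 4.37
position: [525.8, 264.1, 64.2]
ee_rot: [-179.9, 0.1, 88.2]
contact_force: [-0.1, -0.6, -1.0]
gripper_width: 85.4
gripper_force: 0.0
```

```bash
python3 - <<'E'
from h import *
T=viewer.get_image("top");S=viewer.get_image("side")
for i in range(3): s=monitor.state();print(s["position"],s["ee_rot"],s["contact_force"])
a=cv2.resize(T["color"][160:250,100:230],None,fx=3,fy=3,interpolation=cv2.INTER_CUBIC);b=cv2.resize(S["color"][210:300,180:310],None,fx=3,fy=3,interpolation=cv2.INTER_CUBIC)
save("down.png",np.hstack([a,b]))
E
```

```text
[526.7338981  264.55771062  65.82804645] [-1.79952182e+02  1.96057879e-02  8.82180645e+01] [ 0.52803053  0.48306155 -0.1725301 ]
[526.7338981  264.55771062  65.82804645] [-1.79952182e+02  1.96057879e-02  8.82180645e+01] [ 0.52803053  0.48306155 -0.1725301 ]
[526.7338981  264.55771062  65.82804645] [-1.79952182e+02  1.96057879e-02  8.82180645e+01] [ 0.52803053  0.48306155 -0.1725301 ]
```

View pics/down.png

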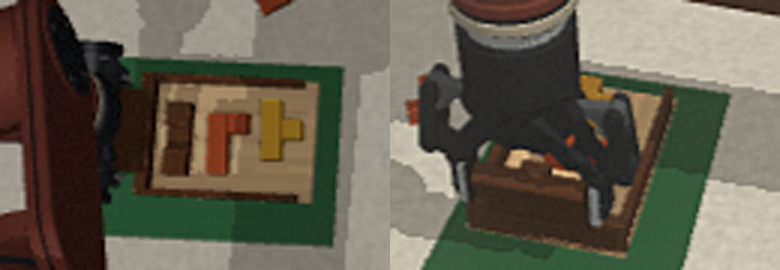

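Call:
play_rows --motion "0 0 0 0 1;0 0 0 0 1;0 0 0 0 1;0 0 0 0 1" --newtons 120

```text
time: 4.8
position: [527.6, 265.3, 67.3]
ee_rot: [179.9, -0.1, 88.2]
contact_force: [-0.0, 1.9, 4.8]
gripper_width: 78.4
gripper_force: 144.9
```

Call:
play_rows --motion "0 0 0.01 0 1;0 0 0.02 0 1;0 0 0.03 0 1;0 0 0 0 1"

```text
time: 5.13
position: [527.4, 264.7, 79.2]
ee_rot: [179.9, -0.0, 88.2]
contact_force: [1.0, -0.3, -1.7]
gripper_width: 78.2
gripper_force: 144.7
```

```bash
python3 - <<'E'
from h import *
T=viewer.get_image("top");S=viewer.get_image("side")
s=monitor.state();print(s["position"],s["ee_rot"],s["contact_force"],s["wrist_torque"],s["gripper_width"],s["gripper_force"])
for n in("tray_lip","tray"):
  a,b=[nets.spot_point(n,p)[0]["uv"] for p in(T,S)]; print(n,tri(T,a,S,b))
a=cv2.resize(T["color"][160:250,100:230],None,fx=3,fy=3,interpolation=cv2.INTER_CUBIC);b=cv2.resize(S["color"][210:300,180:310],None,fx=3,fy=3,interpolation=cv2.INTER_CUBIC)
save("lift.png",np.hstack([a,b]))
E
```

```text
[527.11966211 264.64910397  78.48413849] [ 1.79974664e+02 -3.80878281e-03  8.82205741e+01] [-0.84696912 -0.85263035 -2.37484289] [0.19679671 0.02078428 0.01615899] 78.0675165996475 144.6851634979248
tray_lip [526.81585709  85.98897405  26.35865227]
tray [531.13792329 165.7738555   12.91979912]
```

View pics/lift.png

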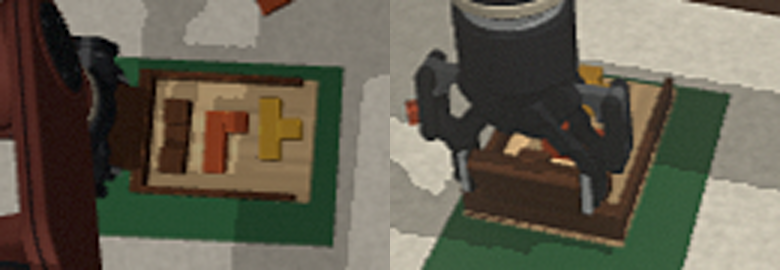

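Lifted about 13 mm: the tray hangs level with all three pieces on it (lip at about 205,205 in the left half). Carrying it to the box.

Call:
play_rows --motion "0 0 0.05 0 1;0 0 0.1 0 1;0 -0.05 0.125 0 1;-0.025 -0.1 0.125 0 1;-0.04 -0.14 0.125 0 1"

```text
time: 5.85
position: [514.2, 207.4, 185.1]
ee_rot: [179.9, -0.0, 88.3]
contact_force: [-0.1, -0.1, -2.7]
gripper_width: 78.5
gripper_force: 145.3
```

Call:
play_rows --motion "-0.05 -0.16 0.1 0 1;-0.05 -0.16 0.09 0 1;-0.05 -0.16 0.08 0 1;-0.05 -0.16 0.07 0 1;-0.05 -0.16 0.06 0 1"

```text
time: 6.27
position: [463.4, 45.4, 265.3]
ee_rot: [179.9, 0.0, 88.2]
contact_force: [0.4, 0.6, -3.0]
gripper_width: 78.5
gripper_force: 145.4
```

Call:
play_rows --motion "-0.04 -0.14 0.01 0 1;-0.025 -0.11 0 0 1;-0.01 -0.07 0 0 1;0 -0.04 0 0 1;0 0 0 0 1"

```text
time: 6.68
position: [449.0, -26.5, 265.9]
ee_rot: [180.0, 0.0, 88.1]
contact_force: [-0.2, 0.7, -2.6]
gripper_width: 78.4
gripper_force: 145.3
```

```bash
cat > look.py <<'E'
from h import *
import sys
np.set_printoptions(precision=1,suppress=True)
T=viewer.get_image("top");S=viewer.get_image("side")
s=monitor.state();print(s["time"],s["position"],s["ee_rot"],s["contact_force"],s["wrist_torque"],s["gripper_width"],s["gripper_force"])
for n in("tray_lip","tray","piece_stick_mid","piece_ell_mid","piece_tee_mid"):
  try:
    r=[nets.spot_point(n,p) for p in(T,S)]
    print(n,[[(x["uv"],round(float(x["p"]),2)) for x in k[:2]] for k in r],tri(T,r[0][0]["uv"],S,r[1][0]["uv"]))
  except IndexError: print(n,"?")
if len(sys.argv)>1:
    a=cv2.resize(T["color"][110:300,190:390],None,fx=2,fy=2,interpolation=cv2.INTER_CUBIC);b=cv2.resize(S["color"][80:270,190:390],None,fx=2,fy=2,interpolation=cv2.INTER_CUBIC)
    save(sys.argv[1],np.hstack([a,b]))
E
python3 look.py over.png
```

```text
6.7833 [449.1 -24.9 265.5] [180.   -0.   88.2] [-0.1 -0.2 -2.7] [ 0.2 -0.   0. ] 78.46556496974388 145.32799243927002
tray_lip [[([313.2, 233.1], 0.68), ([370.6, 194.3], 0.6)], [([301.9, 123.4], 0.77)]] [ 441.  -213.3  213.2]
tray [[([274.6, 231.7], 0.66), ([371.1, 194.1], 0.33)], [([294.6, 137.1], 0.86)]] [ 445.6 -118.9  210.8]
piece_stick_mid [[([258.0, 231.4], 0.41)], [([129.7, 295.2], 0.33)]] [ 635.7   73.1 -118.6]
piece_ell_mid [[([186.1, 268.9], 0.51), ([193.2, 158.6], 0.41)], [([323.0, 260.2], 0.66), ([194.2, 243.0], 0.65)]] [338.7 129.3  16.4]
piece_tee_mid [[([298.1, 230.7], 0.64)], [([297.6, 128.3], 0.57), ([295.4, 138.1], 0.29)]] [ 447.3 -176.4  212.5]
```

View pics/over.png

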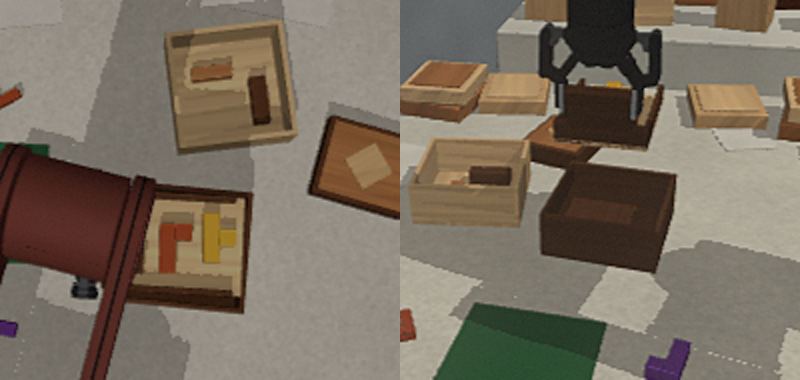

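Tray level over the dark box, pieces still on it. I'll loosen the grip step by step so it swings.

Call:
play_rows --motion "0 0 0 0 1;0 0 0 0 1;0 0 0 0 1" --newtons 60

```text
time: 7.53
position: [449.0, -25.3, 265.3]
ee_rot: [-180.0, -0.0, 88.2]
contact_force: [0.3, 0.2, -2.5]
gripper_width: 78.2
gripper_force: 145.3
```

```bash
python3 look.py
```

```text
7.6333 [449.  -25.3 265.3] [-180.    -0.    88.2] [-0.2  0.2 -4. ] [ 0.2 -0.  -0. ] 78.62372053690154 145.3356170654297
tray_lip [[([310.7, 231.3], 0.82), ([297.7, 230.4], 0.23)], [([301.7, 127.2], 0.6)]] [ 443.2 -208.7  203.3]
tray [[([274.2, 229.4], 0.76)], [([293.2, 136.7], 0.89)]] [ 450.2 -117.9  212.1]
piece_stick_mid [[([257.7, 231.0], 0.58)], [([293.6, 194.1], 0.49)]] [445.2 -77.5  55.4]
piece_ell_mid [[([190.7, 159.4], 0.64), ([191.6, 270.1], 0.62)], [([321.7, 259.8], 0.64), ([192.6, 244.9], 0.51)]] [492.6 136.9  75.6]
piece_tee_mid [[([298.1, 230.1], 0.68)], [([297.6, 129.7], 0.35)]] [ 448.1 -176.9  208.1]
```

Call:
play_rows --motion "0 0 0 0 1;0 0 0 0 1;0 0 0 0 1" --newtons 35

```text
time: 8.38
position: [449.0, -25.3, 265.3]
ee_rot: [-180.0, 0.0, 88.2]
contact_force: [0.0, -0.7, -2.4]
gripper_width: 78.1
gripper_force: 145.3
```

```bash
python3 look.py
```

```text
8.4833 [449.  -25.3 265.3] [-180.     0.    88.2] [ 0.6 -0.5 -3.2] [ 0.2 -0.1 -0. ] 78.07370891376966 145.33156156539917
tray_lip [[([308.8, 234.5], 0.64)], [([300.9, 124.1], 0.78), ([298.4, 127.8], 0.72)]] [ 439.9 -202.1  215.4]
tray [[([276.1, 226.7], 0.71)], [([297.7, 136.0], 0.93), ([297.6, 128.4], 0.39)]] [ 447.9 -123.4  212.7]
piece_stick_mid [[([254.8, 230.7], 0.39)], [([293.0, 137.1], 0.25)]] [444.8 -70.8 232. ]
piece_ell_mid [[([187.7, 268.0], 0.67), ([274.3, 232.9], 0.5)], [([319.1, 256.8], 0.73), ([189.8, 241.1], 0.56)]] [345.1 124.2  20.8]
piece_tee_mid ?
```

Call:
play_rows --motion "0 0 0 0 0.6;0 0 0 0 0.6"

```text
time: 9.15
position: [449.0, -25.3, 265.3]
ee_rot: [-180.0, -0.0, 88.2]
contact_force: [1.6, 0.3, -2.9]
gripper_width: 78.2
gripper_force: 145.3
```

Call:
play_rows --motion "0 0 0 0 0.3;0 0 0 0 0.3"

```text
time: 9.32
position: [449.0, -25.3, 265.3]
ee_rot: [180.0, -0.0, 88.2]
contact_force: [1.0, 0.1, -3.0]
gripper_width: 78.8
gripper_force: 145.3
```

Call:
play_rows --motion "0 0 0 0 0.2;0 0 0 0 0.2"

```text
time: 9.48
position: [449.0, -25.3, 265.3]
ee_rot: [180.0, 0.0, 88.2]
contact_force: [0.2, -0.2, -2.9]
gripper_width: 78.2
gripper_force: 145.3
```

Call:
play_rows --motion "0 0 0 0 0.14;0 0 0 0 0.14"

```text
time: 9.65
position: [449.0, -25.3, 265.3]
ee_rot: [180.0, -0.0, 88.2]
contact_force: [0.2, 0.2, -2.9]
gripper_width: 78.5
gripper_force: 145.3
```

Call:
play_rows --motion "0 0 0 0 0.11" --newtons 20

```text
time: 9.73
position: [449.0, -25.3, 265.3]
ee_rot: [-180.0, -0.0, 88.2]
contact_force: [-0.3, 0.7, -2.6]
gripper_width: 78.1
gripper_force: 145.3
```

Call:
play_rows --motion "0 0 0 0 0.1"

```text
time: 9.82
position: [449.0, -25.3, 265.3]
ee_rot: [180.0, -0.0, 88.2]
contact_force: [-0.2, -0.1, -2.0]
gripper_width: 78.4
gripper_force: 145.3
```

Call:
play_rows --motion "0 0 0 0 1;0 0 0 0 1" --newtons 20

```text
time: 9.98
position: [449.0, -25.3, 265.3]
ee_rot: [180.0, -0.0, 88.2]
contact_force: [-0.0, -0.3, -3.5]
gripper_width: 78.5
gripper_force: 145.3
```

The grip force doesn't follow "newtons" while an object is held. I'll go back to hover just above the mat and try a softer re-grip there, where nothing can be lost.

Call:
play_rows --motion "0.01 0.07 0 0 1;0.025 0.11 0 0 1;0.04 0.14 0 0 1;0.05 0.16 -0.04 0 1;0.05 0.16 -0.08 0 1"

```text
time: 10.4
position: [485.9, 103.9, 243.5]
ee_rot: [179.7, -0.0, 88.2]
contact_force: [0.8, -0.8, -2.5]
gripper_width: 78.2
gripper_force: 145.4
```

Call:
play_rows --motion "0.05 0.16 -0.1 0 1;0.05 0.16 -0.1 0 1;0.05 0.16 -0.1 0 1;0.05 0.16 -0.1 0 1;0.015 0.14 -0.1 0 1"

```text
time: 10.82
position: [528.2, 260.9, 140.4]
ee_rot: [179.9, -0.0, 88.2]
contact_force: [0.7, -0.0, -2.6]
gripper_width: 78.2
gripper_force: 145.3
```

Call:
play_rows --motion "0 0.03 -0.12 0 1;0 0 -0.1 0 1;0 0 -0.07 0 1;0 0 -0.05 0 1;0 0 -0.02 0 1"

```text
time: 11.23
position: [525.9, 264.5, 67.3]
ee_rot: [-179.8, 0.1, 88.2]
contact_force: [-11.4, 4.8, 18.8]
gripper_width: 78.5
gripper_force: 148.1
```

Call:
play_rows --motion "0 0 0 0 0.095"

```text
time: 11.32
position: [526.7, 264.6, 68.8]
ee_rot: [-179.9, 0.0, 88.2]
contact_force: [-0.8, -0.4, -2.8]
gripper_width: 78.0
gripper_force: 145.4
```

Call:
play_rows --motion "0 0 0 0 0.09"

```text
time: 11.4
position: [527.8, 264.7, 70.2]
ee_rot: [179.9, -0.0, 88.2]
contact_force: [0.1, -1.2, -3.3]
gripper_width: 78.4
gripper_force: 145.4
```

Call:
play_rows --motion "0 0 0 0 0.085"

```text
time: 11.48
position: [528.1, 264.8, 70.7]
ee_rot: [179.9, -0.0, 88.2]
contact_force: [0.8, -0.5, -2.9]
gripper_width: 78.3
gripper_force: 145.3
```

Call:
play_rows --motion "0 0 0 0 0.078"

```text
time: 11.57
position: [528.0, 264.8, 70.6]
ee_rot: [179.9, -0.0, 88.2]
contact_force: [0.4, 0.0, -3.9]
gripper_width: 78.2
gripper_force: 145.4
```

Call:
play_rows --motion "0 0 0 0 0.07"

```text
time: 11.65
position: [527.7, 264.7, 70.3]
ee_rot: [179.9, -0.0, 88.2]
contact_force: [0.7, -0.7, -4.3]
gripper_width: 79.6
gripper_force: 41.0
```

Call:
play_rows --motion "0 0 0 0 0.06"

```text
time: 11.73
position: [527.6, 264.8, 70.3]
ee_rot: [179.9, -0.0, 88.2]
contact_force: [1.2, -0.6, -0.5]
gripper_width: 80.2
gripper_force: 0.0
```

Call:
play_rows --motion "0 0 0 0 0.05"

```text
time: 11.82
position: [527.7, 264.8, 70.2]
ee_rot: [179.9, -0.0, 88.2]
contact_force: [0.1, 0.0, 0.0]
gripper_width: 80.9
gripper_force: 0.0
```

Closure acts as a position target: about 0.07 gives around 40 N and 0.06 releases. So I'll grip hard to carry, then ease the closure over the box.

Call:
play_rows --motion "0 0 -0.02 0 0.05;0 0 0 0 1;0 0 0 0 1;0 0 0 0 1" --newtons 120

```text
time: 12.15
position: [528.0, 265.1, 66.7]
ee_rot: [179.9, -0.1, 88.2]
contact_force: [-1.1, -0.2, 7.0]
gripper_width: 78.4
gripper_force: 144.8
```

Call:
play_rows --motion "0 0 0.02 0 1;0 0 0.05 0 1;0 0 0.05 0 1;0 0 0 0 0.078;0 0 0 0 0.072"

```text
time: 12.57
position: [527.8, 265.0, 90.5]
ee_rot: [179.9, -0.0, 88.2]
contact_force: [0.7, 0.5, -3.1]
gripper_width: 79.3
gripper_force: 53.1
```

```bash
python3 look.py
```

```text
12.6667 [526.8 264.7  89.2] [-180.     0.    88.2] [-0.7 -0.5 -3.6] [ 0.2  0.  -0. ] 78.8060700864446 53.05361330509186
tray_lip [[([203.4, 206.8], 0.92)], [([252.7, 231.1], 0.58)]] [518.9  82.2  36.3]
tray [[([174.6, 202.4], 0.73)], [([242.1, 250.7], 0.63), ([239.5, 254.1], 0.61)]] [526.6 164.6  42.9]
piece_stick_mid [[([156.4, 205.6], 0.58)], [([239.3, 266.9], 0.48)]] [517.3 217.1  43.7]
piece_ell_mid [[([188.0, 270.6], 0.7), ([193.6, 159.4], 0.65)], [([319.9, 257.3], 0.69), ([243.0, 252.5], 0.4)]] [340.4 123.4  19.3]
piece_tee_mid [[([190.3, 204.3], 0.77)], [([245.3, 238.3], 0.55)]] [526.3 119.8  42.4]
```

Call:
play_rows --motion "0 0 0.05 0 1;0 0 0.08 0 1;0 -0.05 0.125 0 1;-0.025 -0.1 0.125 0 1;-0.04 -0.14 0.11 0 1"

```text
time: 13.58
position: [514.6, 207.5, 189.8]
ee_rot: [179.9, -0.1, 88.3]
contact_force: [1.2, 0.1, -1.8]
gripper_width: 78.1
gripper_force: 145.5
```

Call:
play_rows --motion "-0.05 -0.16 0.1 0 1;-0.05 -0.16 0.09 0 1;-0.05 -0.16 0.08 0 1;-0.05 -0.16 0.07 0 1;-0.05 -0.16 0.05 0 1"

```text
time: 14.0
position: [463.7, 45.5, 267.9]
ee_rot: [179.8, 0.0, 88.3]
contact_force: [-0.1, -0.4, -2.5]
gripper_width: 78.7
gripper_force: 145.5
```

Call:
play_rows --motion "-0.04 -0.14 0 0 1;-0.025 -0.11 0 0 1;-0.01 -0.07 0 0 1;0 -0.04 0 0 1;0 0 0 0 0.072"

```text
time: 14.42
position: [449.0, -26.6, 266.1]
ee_rot: [179.9, 0.0, 88.1]
contact_force: [1.0, 0.4, -3.2]
gripper_width: 79.4
gripper_force: 53.0
```

Call:
play_rows --motion "0 0 0 0 0.07;0 0 0 0 0.069"

```text
time: 14.58
position: [449.1, -24.5, 265.4]
ee_rot: [180.0, -0.0, 88.3]
contact_force: [-0.2, -0.9, -3.0]
gripper_width: 79.8
gripper_force: 34.9
```

```bash
python3 look.py|head -3
```

```text
14.6833 [449.1 -24.3 265.2] [-180.    -0.    88.3] [ 0.8  0.1 -2.2] [ 0.2 -0.   0. ] 79.32108730153932 34.96893882751465
tray_lip [[([272.8, 230.0], 0.75), ([309.4, 231.4], 0.62)], [([301.4, 124.8], 0.69), ([230.7, 179.7], 0.29)]] [ 438.2 -114.2  249. ]
tray [[([275.6, 229.5], 0.57)], [([295.8, 137.4], 0.84), ([246.2, 269.7], 0.53)]] [ 446.9 -121.9  208.8]
```

Call:
play_rows --motion "0 0 0 0 0.068;0 0 0 0 0.067"

```text
time: 15.35
position: [449.0, -25.3, 265.3]
ee_rot: [-180.0, 0.0, 88.2]
contact_force: [-0.4, 0.3, -2.9]
gripper_width: 79.6
gripper_force: 22.9
```

```bash
python3 look.py|head -3
```

```text
15.45 [449.  -25.3 265.3] [180.    0.   88.2] [-0.3 -1.1 -3.3] [ 0.2 -0.  -0. ] 79.95356037978516 23.016392290592194
tray_lip [[([311.8, 230.8], 0.6)], [([300.8, 126.0], 0.59)]] [ 445.2 -211.   205.9]
tray [[([275.4, 229.7], 0.62)], [([292.2, 135.3], 0.55)]] [ 451.4 -120.6  214.8]
```

Call:
play_rows --motion "0 0 0 0 0.066;0 0 0 0 0.0655;0 0 0 0 0.065"

```text
time: 16.2
position: [449.0, -25.4, 265.4]
ee_rot: [180.0, 0.0, 88.2]
contact_force: [-0.7, 0.3, -3.3]
gripper_width: 80.0
gripper_force: 10.9
```

```bash
python3 look.py
```

```text
16.3 [449.  -25.4 265.3] [180.    0.   88.2] [-0.2  0.3 -3.5] [ 0.1  0.  -0. ] 80.16593399658818 11.06349527835846
tray_lip ?
tray [[([268.8, 228.4], 0.89)], [([293.1, 153.1], 0.97)]] [ 451.  -106.   169.1]
piece_stick_mid ?
piece_ell_mid [[([270.5, 231.1], 0.69), ([188.3, 269.8], 0.65)], [([321.5, 260.6], 0.84), ([191.2, 246.6], 0.43)]] [ 404.  -118.8 -213.6]
piece_tee_mid [[([291.4, 230.5], 0.72), ([299.8, 233.4], 0.53)], [([287.9, 132.7], 0.72)]] [ 459.8 -159.1  204.9]
```

Call:
play_rows --motion "0 0 0 0 0.0645;0 0 0 0 0.0645;0 0 0 0 0.0645"

```text
time: 17.05
position: [449.1, -25.3, 265.4]
ee_rot: [180.0, 0.0, 88.2]
contact_force: [0.3, -0.2, -1.6]
gripper_width: 79.7
gripper_force: 7.5
```

```bash
python3 look.py tip.png
```

```text
17.15 [449.  -25.3 265.4] [180.    0.   88.2] [-0.8 -0.4 -1.6] [ 0.1  0.  -0. ] 80.02599905706276 7.503421604633331
tray_lip [[([267.2, 239.3], 0.74), ([265.9, 229.0], 0.61)], [([292.4, 178.8], 0.94), ([131.5, 293.4], 0.33)]] [ 437.4 -102.3   90.8]
tray ?
piece_stick_mid ?
piece_ell_mid [[([281.4, 235.8], 0.49), ([190.6, 158.2], 0.48)], [([320.7, 259.4], 0.67), ([193.5, 240.1], 0.62)]] [ 398.6 -159.8 -248.7]
piece_tee_mid ?
```

View pics/tip.png

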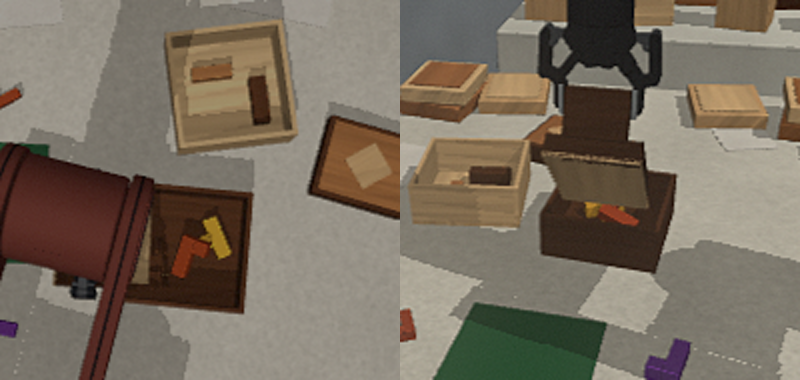

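The tray has tipped to about 55° and the pieces are off it: L and T show in the dark box at about (190,255) and (215,235) in the left half. I'll grip firmly again and carry it back to the mat.

Call:
play_rows --motion "0 0 0 0 1;0 0 0.05 0 1;0.02 0.05 0.05 0 1;0.04 0.1 0 0 1;0.05 0.13 0 0 1"

```text
time: 18.07
position: [472.2, 30.8, 287.7]
ee_rot: [179.8, 0.0, 88.1]
contact_force: [0.8, -0.0, -2.7]
gripper_width: 78.3
gripper_force: 144.5
```

Call:
play_rows --motion "0.06 0.16 0 0 1;0.06 0.16 -0.05 0 1;0.05 0.14 -0.1 0 1;0.03 0.09 -0.1 0 1;0.005 0.035 -0.05 0 1"

```text
time: 18.48
position: [512.0, 151.0, 224.0]
ee_rot: [-179.9, -0.1, 88.4]
contact_force: [-1.1, -1.1, -2.4]
gripper_width: 78.3
gripper_force: 144.7
```

```bash
python3 look.py; python3 - <<'E'
from h import *
T=viewer.get_image("top");S=viewer.get_image("side")
a=cv2.resize(T["color"][140:280,100:340],None,fx=2,fy=2,interpolation=cv2.INTER_CUBIC);b=cv2.resize(S["color"][130:310,170:330],None,fx=280/180,fy=280/180,interpolation=cv2.INTER_CUBIC)
save("back.png",np.hstack([a,b]))
E
```

```text
18.5833 [510.8 149.  223.6] [-179.8    0.    88.4] [ 0.5 -0.3 -1.9] [-0.  0.  0.] 78.37545234419721 144.89874601364136
tray_lip [[([203.8, 211.0], 0.62)], [([259.1, 227.6], 0.61), ([244.5, 271.5], 0.21)]] [504.3  78.8  47.4]
tray [[([178.1, 202.0], 0.97)], [([248.4, 221.6], 0.94)]] [518.  140.1 110.8]
piece_stick_mid ?
piece_ell_mid [[([190.1, 158.1], 0.68), ([282.8, 239.3], 0.49)], [([319.2, 259.8], 0.75), ([302.2, 184.7], 0.44)]] [497.1 137.8  75.1]
piece_tee_mid [[([293.1, 231.4], 0.57)], [([293.4, 185.4], 0.49)]] [ 453.6 -179.9   20.6]
```

View pics/back.png

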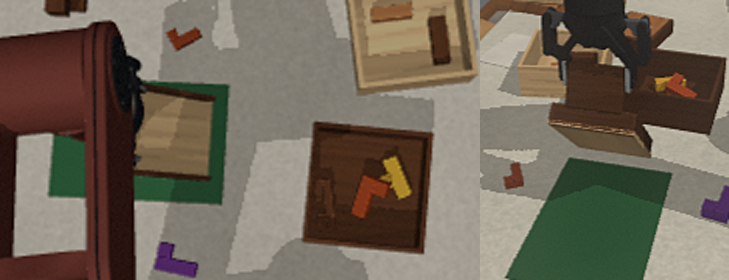

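All three pieces lie in the dark box: stick at (325,195), L at (370,195), T at (397,178) in the left part. The tray is empty and hangs about 50° nose-down. I'll lower the lip to the mat and lay the tray down along an arc with a soft grip.

Call:
play_rows --motion "0.01 0.06 -0.07 0 1;0 0.06 -0.07 0 1;0 0 -0.04 0 1;0 0 0 0 0.068;0 0 0 0 0.0655"

```text
time: 19.6
position: [513.6, 171.3, 188.8]
ee_rot: [-179.9, 0.0, 88.2]
contact_force: [-0.4, -0.2, -2.2]
gripper_width: 79.6
gripper_force: 13.5
```

Call:
play_rows --motion "0.002 0.07 -0.04 0 0.065;0.002 0.07 -0.04 0 0.065;0.003 0.07 -0.048 0 0.065;0.003 0.068 -0.048 0 0.065;0 0 0 0 0.065"

```text
time: 20.02
position: [517.1, 230.6, 154.8]
ee_rot: [179.8, -0.2, 88.3]
contact_force: [0.3, -0.3, -0.4]
gripper_width: 80.0
gripper_force: 10.2
```

```bash
python3 look.py|head -3
```

```text
20.1167 [516.2 228.3 154.4] [180.   -0.   88.3] [-0.2 -0.7 -1.3] [ 0.1 -0.   0.1] 79.94176242638073 10.229156166315079
tray_lip [[([192.8, 209.9], 0.64)], [([299.2, 187.2], 0.23), ([293.1, 192.6], 0.15)]] [451.2  85.1 184.9]
tray [[([164.3, 207.1], 0.65)], [([244.5, 251.7], 0.69)]] [511.8 189.2  64.1]
```

Call:
play_rows --motion "0.001 0.06 -0.067 0 0.065;0.001 0.063 -0.067 0 0.065;0 0.048 -0.07 0 0.065;0 0.048 -0.07 0 0.065;0 0 0 0 0.065"

```text
time: 21.03
position: [514.7, 271.6, 96.6]
ee_rot: [-179.8, 0.1, 88.3]
contact_force: [0.1, 0.7, -1.2]
gripper_width: 79.7
gripper_force: 9.6
```

```bash
python3 look.py|head -3
```

```text
21.1333 [515.6 270.7  98.5] [-179.9    0.1   88.3] [-0.1 -0.6 -2.8] [ 0.1 -0.   0. ] 79.9260749154119 9.49398323893547
tray_lip [[([196.3, 210.4], 0.8)], [([253.8, 243.4], 0.8)]] [510.3 105.6  17.2]
tray [[([164.1, 208.7], 0.71)], [([243.6, 263.3], 0.89)]] [511.4 196.6  35.9]
```

Call:
play_rows --motion "0.002 0.048 -0.07 0 0.065;0.002 0.03 -0.055 0 0.065;0 0.006 -0.03 0 0.065;0 0 0 0 0.065"

```text
time: 21.97
position: [516.8, 288.4, 67.3]
ee_rot: [-179.9, 0.0, 88.3]
contact_force: [-1.0, 0.4, -1.8]
gripper_width: 80.4
gripper_force: 10.3
```

```bash
python3 look.py|head -3; python3 - <<'E'
from h import *
T=viewer.get_image("top");S=viewer.get_image("side")
a=cv2.resize(T["color"][160:250,100:230],None,fx=3,fy=3,interpolation=cv2.INTER_CUBIC);b=cv2.resize(S["color"][210:300,180:310],None,fx=3,fy=3,interpolation=cv2.INTER_CUBIC)
save("flat.png",np.hstack([a,b]))
E
```

```text
22.0667 [516.6 287.8  67.6] [-179.9    0.    88.2] [-0.2 -1.  -1.9] [ 0.1  0.  -0.1] 79.95017733157862 10.27841404080391
tray_lip [[([196.6, 209.3], 0.6)], [([251.1, 245.6], 0.56)]] [515.7 106.3   9.5]
tray [[([164.7, 206.3], 0.87), ([280.7, 235.6], 0.43)], [([243.9, 270.0], 0.64)]] [515.7 198.7  17.1]
```

View pics/flat.png

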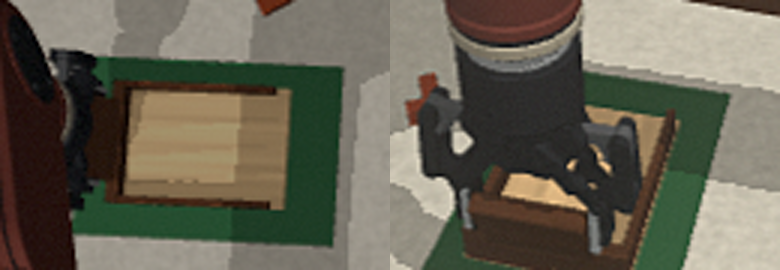

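Call:
play_rows --motion "0 0 -0.01 0 0.065;0 0 -0.01 0 0.065;0 0 0 0 0.065"

```text
time: 22.92
position: [517.7, 288.7, 66.1]
ee_rot: [179.9, -0.1, 88.2]
contact_force: [-4.3, 0.7, 9.7]
gripper_width: 79.7
gripper_force: 11.1
```

Call:
play_rows --motion "0 0 -0.005 0 0.065;0 0 -0.005 0 0.065;0 0 0 0 0.065"

```text
time: 23.17
position: [517.7, 289.3, 65.0]
ee_rot: [179.9, -0.1, 88.3]
contact_force: [-7.7, 1.8, 15.8]
gripper_width: 80.1
gripper_force: 11.7
```

Call:
play_rows --motion "0 0 0.01 0 0.065;0 0 0 0 0.06;0 0 0 0 0.03;0 0 0 0 0;0 0 0 0 0"

```text
time: 23.58
position: [517.1, 287.7, 64.0]
ee_rot: [-180.0, 0.0, 88.2]
contact_force: [1.1, 0.3, -0.6]
gripper_width: 85.5
gripper_force: 0.0
```

```bash
cat > pose.py <<'E'
from fit import *
np.set_printoptions(precision=1,suppress=True)
T=viewer.get_image("top");S=viewer.get_image("side")
fill=lambda m:cv2.morphologyEx(m,cv2.MORPH_CLOSE,np.ones((15,15)))
for p in(T,S):
    m=nets.masks_of("tray",p)[0]["pixels"].astype(np.float32); print("tray",fit(TRAY,[514,190,-91],3,[(p,fill(m))]))
for p in(T,S):
    m=nets.masks_of("dark_box",p)[0]["pixels"].astype(np.float32); print("box",fit(BOX,[447,-150,-5],0,[(p,fill(m))]))
h=cv2.cvtColor(T["color"],cv2.COLOR_RGB2HSV); gr=((h[...,0]>60)&(h[...,0]<90)&(h[...,1]>110)).astype(np.uint8)
cs=max(cv2.findContours(gr,0,2)[0],key=cv2.contourArea); m=np.zeros_like(gr); cv2.fillConvexPoly(m,cv2.convexHull(cs),1)
print("mat",fit(MAT,[514,189,-91.5],0,[(T,m.astype(np.float32))]))
s=monitor.state();print(s["time"],s["position"],s["contact_force"],s["gripper_width"])
E
python3 pose.py
```

```text
tray (array([516.7, 195.9, -91.6]), np.float64(0.1383567601442337))
tray (array([515.9, 192.3, -90.5]), np.float64(0.7221474647521973))
box (array([ 447.1, -148.5,   -4.6]), np.float64(0.02397841401398182))
box (array([ 447.3, -153.4,   -4.6]), np.float64(0.025515291839838028))
mat (array([514.1, 188.4, -91.7]), np.float64(0.03569306805729866))
23.8833 [517.2 287.8  64.2] [0.2 0.  1. ] 85.33403935407689
```

Call:
play_rows --motion "0 0 0.05 0 0;0 0 0.12 0 0;0 0 0.18 0 0;0 0 0.2 0 0;0 0 0.2 0 0"

```text
time: 24.3
position: [516.6, 287.7, 216.1]
ee_rot: [-179.9, 0.0, 88.2]
contact_force: [1.0, -0.8, 0.2]
gripper_width: 85.4
gripper_force: 0.0
```

Call:
play_rows --motion "-0.1 -0.17 0.02 0 0;-0.1 -0.17 0 0 0;-0.1 -0.17 0 0 0;-0.1 -0.17 0 0 0;-0.1 -0.17 0 0 0"

```text
time: 24.72
position: [416.1, 116.8, 219.0]
ee_rot: [179.9, 0.0, 88.3]
contact_force: [0.3, -0.6, 1.0]
gripper_width: 85.4
gripper_force: 0.0
```

Call:
play_rows --motion "-0.05 -0.17 0 0 0;0 -0.17 0 0 0;0 -0.15 0 0 0;0 -0.1 0 0 0;0 0 0 0 0"

```text
time: 25.13
position: [407.3, -3.1, 219.4]
ee_rot: [179.9, 0.1, 88.0]
contact_force: [-0.3, 0.4, -0.1]
gripper_width: 85.3
gripper_force: 0.0
```

```bash
python3 pose.py; python3 - <<'E'
from h import *
T=viewer.get_image("top");S=viewer.get_image("side")
save("end.png",np.vstack([cv2.resize(p["color"][y:y+190,x:x+260],None,fx=1.5,fy=1.5,interpolation=cv2.INTER_CUBIC) for p,x,y in((T,90,90),(S,120,130))]))
E
```

```text
tray (array([517.2, 198. , -91.3]), np.float64(0.18610112369060516))
tray (array([515.4, 192.1, -90.4]), np.float64(0.03726297616958618))
box (array([ 446.8, -148.3,   -4.2]), np.float64(0.019616667181253433))
box (array([ 447.3, -152. ,   -4.4]), np.float64(0.02417703904211521))
mat (array([549.1, 185.6, -91.5]), np.float64(1.370818018913269))
25.4333 [407.2   0.8 218.4] [-0.5  0.4  0.3] 85.58224686330168
```

View pics/end.png

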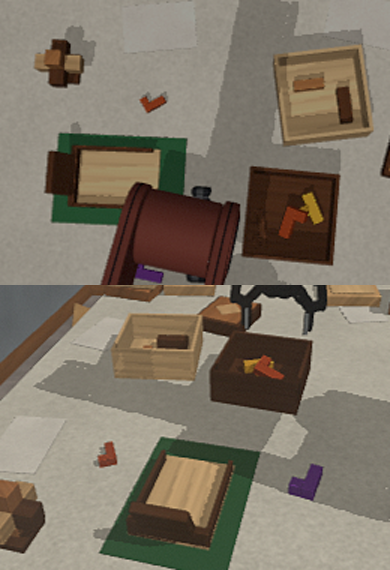

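Call:
play_rows --motion "-0.02 -0.15 0 0 0;-0.02 -0.17 0 0 0;-0.02 -0.17 0 0 0;0 -0.17 0 0 0;0 -0.1 0 0 0"

```text
time: 25.95
position: [395.1, -154.2, 218.5]
ee_rot: [180.0, 0.1, 88.2]
contact_force: [2.0, -0.0, 1.3]
gripper_width: 85.4
gripper_force: 0.0
```

```bash
python3 pose.py
```

```text
tray (array([516.6, 196.6, -91.1]), np.float64(0.02817869372665882))
tray (array([515.8, 192.2, -91.2]), np.float64(0.036958497017621994))
box (array([ 451.1, -148.6,   -4.8]), np.float64(1.214358925819397))
box (array([ 447.4, -153.9,   -4.8]), np.float64(0.020566502586007118))
mat (array([513.9, 189.4, -91.6]), np.float64(0.022682927548885345))
26.25 [ 395.2 -150.9  218. ] [-0.3  0.2 -0.6] 85.51748488850848
```

```bash
python3 -c "
from rig import arm
print(arm.hand_in())"
```

```text
the job is handed in; nothing more can be done
None
```

The job is handed in at about 26 s: all three pieces are in the dark box, and the empty tray is flat on its green mat, released, about 3 to 8 mm off the mat's middle. The boxes and other puzzles were not pushed.

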